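# Shake frozen sweet potato cubes from a scoop over a freezing tray

## Robot

A 6-joint arm with a two-finger parallel gripper is mounted at the origin on the work surface. World frame = base frame: x ahead of the robot, y to its left, z up, the work surface at z = 0. Lengths are in m, angles in rad, forces in N, time in s.
With the tool pointing down it reaches from about 0.35 to 0.775 m from the base axis. Payload 7.3 kg.
Tool frame: the origin (TCP) lies midway between the tips of the shut fingers; the grasp point (between the pads) lies arm.grasp_offset behind it (arm.grasp_offset is the distance from the TCP to the grasp point, in m); z points along the fingers, y is the line along which they close (so a half turn about z gives the same grasp; the last joint's range is limited). The gripper opens to 92 mm and grips with 3 to 60 N. Pads are 19 mm wide; open, the fingers measure 130 mm over their backs; the gripper's body (75 mm by 190 mm) begins 47 mm behind the grasp point.
Start: joints at [-1.46, 0.342, 1.524, -0, 1.275, -0.146], TCP at [0.133, -0.508, 0.227] pointing down, gripper open.
Joint ranges: [-2.53, 2.53], [-0.77, 2.02], [0.04, 2.7], [-1, 4.14], [0.28, 2.66], [-3.11, 3.11]. Speed limits (rad/s): [2.57, 2.57, 3.14, 3.14, 3.14, 3.14].

## Interface

Orientations are given as a unit quaternion [x, y, z, w].
In Python, from cell import arm gives the robot as it stands.
- The arm moves only by the shell command python3 -m creep 'ROWS' [OPENING] [FORCE]. ROWS is JSON, a list of rows, each an object with "offset": the shift along the tool's x, y, z in cm, a list of three; "rot": the turn, a rotation vector about the tool's x, y, z in rad, a list of three. A call has 1 to 10 rows; each row is the pose to reach, as a shift and turn from the pose commanded when the call began, along the tool's axes at that moment; what a row does not reach only later rows make up. A row lasts 1/8 s, in which the tool goes at most 62.5 mm and 10.7 degrees, less where a joint would pass 70% of its speed; a pose out of reach is approached as far as the arm can. A call with a gripper value outside its range is refused whole. OPENING is the opening, from -1 (shut) to 1 (fully open), set as the call begins (- or left out, the last holds). The fingers move at their own pace and stop on an object; FORCE is the grip in N (left out, the last holds). Time passes only in rows, so rows that repeat a pose let the fingers close. It gives the time, the measured TCP pose, the force, the opening and the grip force at its end, in the units of the state.
- arm.read_state(): the state, without advancing time (a new reading comes with each control period).
- arm.snapshot(name): name is "scene" or "top" or "wrist"; returns (picture, depth): 400x640x3 uint8, red, green, blue; 400x640 float32, m along the optical axis (not along the pixel's ray), 0 where there is no reading.
- arm.camera_model(name): a dict with "mtx" (3x3 intrinsics, pixels), "dist_coeffs" ([k1, k2, p1, p2, k3] as OpenCV has them; the pictures are not rectified), "cam_to_world" (4x4, takes a point from camera to world coordinates); the wrist camera has in their place "T_tool_cam" (4x4, takes a point from camera to tool coordinates, whose origin is the TCP and whose axes are the flange's). Camera axes: x right, y up, looking along -z (the intrinsics and any distortion apply to the point x, -y, -z); pixel columns grow to the right and rows downward; lengths in m; the calibration is good to about 2 mm. A picture is of the moment at which its call begins: read the wrist's pose just before it. camera_model takes no time and is no camera call.
- arm.hand_in(): hands the job in; it is judged then, once.
The state is a dict: "t": time; "joint_positions": joint angles; "dq": joint speeds; "joint_efforts": joint torques, N m; "eef_pos": TCP position; "tool_rot": TCP orientation; "contact_force": force on the tool from outside, world axes, zero at the start; "torque": the same for the moment, N m; "opening": finger opening in m; "gripper_force": force on a finger pad.
Only numpy, scipy, OpenCV 4.12 (cv2) and the standard library are available. Lean on these libraries where they do the work, as an engineer would, in place of code of your own. Each camera call takes 0.05 s, during which the arm holds its last target. There are 200 camera calls.

## Task

Take the scoop of frozen sweet potato cubes from its slanted rest and, holding it low over the blue tray, shake out all eight cubes so that they are spread evenly along the tray, at least two in each third of its length and none on top of another. Then put the empty scoop back home in its rest, mouth up as it was, and let go. Do not touch the food with the gripper, throw it or spill any, and leave the tray and the other things on the table where they are.

Things in the scene. Friction and masses are not known exactly. Their poses are not given: they have to be found in the camera images.
- scoop: stainless scoop, open-topped trough 176 long, 76 wide, about 0.3 kg, holding the eight cubes. Origin: middle of its underside. Local -x points out of the open mouth (edge at x = -88), +x to the back wall (to x = +88), z up. Floor and walls 3 thick; 70 between the side walls; back and sides 45 high, sides 25 high from x = -22 to the mouth. Above it a black handle bar (see scoop_grip)
- scoop_grip (a point): where to grip the scoop, about its centre of mass: local (12, 0, 88), on the axis of the black handle bar, which runs along scoop x from -34 to +74, 22 wide (y), 24 high, its rods at both ends. Pinch across y, fingers along scoop -z. 31 mm are free between bar and side walls
- scoop_mouth (a point): middle of the scoop's open mouth edge, local (-88, 0, 1.5). Cubes shaken out with it 85 above the table land some 30 to 45 ahead of it
- scoop_heel (a point): foot of the scoop's back wall, local (88, 0, 1.5)
- rest: fixed dark steel scoop rest, base 185 x 110. Origin: on the table under the middle of its seat. The seat plate slopes 0.42 rad (24 degrees), rising to local -x, where the scoop's mouth points; its middle is 45 above the table. Side lips 90 apart, 16 high; heel stop 19 high, 3 behind a seated scoop's heel. Scoop seated: its origin at local (0, 0, 45), mouth up
- rest_mouth (a point): where the scoop's mouth point (point scoop_mouth) lies when the scoop is home in the rest
- rest_heel (a point): where the scoop's heel point (point scoop_heel) lies when the scoop is home in the rest
- tray: loose blue plastic freezing tray, 0.5 kg, 178 wide (local x) by 316 long (local y) over its flat rim, 40 deep. Origin: centre of its underside. Floor 4 thick, walls 4 thick; inside 158 by 288
- cube0: frozen sweet potato cube, orange, one side purple, 24 x 24 x 22 mm, 13 g, origin at its centre. Slides on the scoop's floor once that slopes mouth-down more than 26 to 36 degrees (slipperiness varies), at less when shaken; it hardly rolls
- cube1: frozen sweet potato cube, as cube0
- cube2: frozen sweet potato cube, as cube0
- cube3: frozen sweet potato cube, as cube0
- cube4: frozen sweet potato cube, as cube0
- cube5: frozen sweet potato cube, as cube0
- cube6: frozen sweet potato cube, as cube0
- cube7: frozen sweet potato cube, as cube0
- jar_a: lidded steel sample jar, 66 across, 64 high, origin under its centre; leave alone
- jar_b: lidded steel sample jar, as jar_a; leave alone
- spatula: spatula lying on the table, 260 long, origin under its middle; leave alone

How it is judged:
By the outcome, as a careful person would: the job done as asked, in the order asked, and still so for the second after the job is handed in, with the robot touching nothing.
It also fails if it takes over 72 s, if anything falls off the work surface, if the arm or the gripper's body presses on something with over 40 N, if the wrist force passes 120 N, or if a joint passes its speed limit or range.

## Working session

There is one attempt and no reset: what is moved stays moved. The work goes in short steps, Python scripts to look and compute and a shell command to move; the robot and the scene stay as the last step left them, time stands still between calls to the robot, and variables do not carry over. Pictures are saved under pics/ and viewed, at most 10 in all, crops included, and the job is handed in when it is done.

```bash
ls; mkdir -p pics; cat > h.py <<'E'
import numpy as np, cv2
from cell import arm
from scipy.spatial.transform import Rotation as R
def cam(n):
    m=arm.camera_model(n); s=arm.read_state()
    if 'cam_to_world' in m: T=np.array(m['cam_to_world'])
    else:
        W=np.eye(4); W[:3,:3]=R.from_quat(s['tool_rot']).as_matrix(); W[:3,3]=s['eef_pos']; T=W@np.array(m['T_tool_cam'])
    return np.array(m['mtx']),np.array(m['dist_coeffs']),T
def snap(n,f):
    c=cam(n); p,d=arm.snapshot(n); cv2.imwrite(f'pics/{f}.png',p[:,:,::-1]); np.savez(f'pics/{f}.npz',d=d,K=c[0],D=c[1],T=c[2],p=p); return p,d
def ray(f,uv):
    z=np.load(f'pics/{f}.npz'); q=cv2.undistortPoints(np.array([[uv]],float),z['K'],z['D'])[0,0]
    return z['T'][:3,3], z['T'][:3,:3]@np.array([q[0],-q[1],-1.]), z['d']
def dep(f,uv):
    o,r,d=ray(f,uv); u,v=map(int,uv); w=d[v-1:v+2,u-1:u+2]; w=w[w>0]
    return o+r*np.median(w)
def plane(f,uv,h):
    o,r,_=ray(f,uv); return o+r*(h-o[2])/r[2]
def cloud(f):
    z=np.load(f'pics/{f}.npz'); d=z['d']; v,u=np.mgrid[:400,:640]
    q=cv2.undistortPoints(np.stack([u.ravel(),v.ravel()],1)[:,None].astype(float),z['K'],z['D'])[:,0]
    P=np.c_[q[:,0],-q[:,1],-np.ones(len(q))]*d.ravel()[:,None]
    return (P@z['T'][:3,:3].T+z['T'][:3,3]).reshape(400,640,3),d>0,z['p']
E
python3 - <<'E'
from h import *
for n in['scene','top']:
    snap(n,n+'0'); print(n,cam(n)[2].round(3).tolist())
print(arm.read_state(),arm.grasp_offset)
E
```

```text
pics
scene [[0.583, -0.439, 0.684, 1.189], [0.813, 0.3, -0.5, -0.461], [0.014, 0.847, 0.532, 0.582], [0.0, 0.0, 0.0, 1.0]]
top [[-0.027, 0.989, -0.148, 0.505], [-0.999, -0.024, 0.025, -0.012], [0.021, 0.148, 0.989, 0.782], [0.0, 0.0, 0.0, 1.0]]
{'t': 0.1, 'joint_positions': array([-1.45997785e+00,  3.42684924e-01,  1.52492907e+00, -2.98769800e-05,
        1.27537269e+00, -1.46001142e-01]), 'dq': array([ 0.00110913, -0.001289  , -0.00323263,  0.0006829 , -0.00034988,
       -0.00142747]), 'joint_efforts': array([ 1.27133346e-03, -4.32007027e+01, -2.44693798e+01,  7.18570291e-02,
        5.25679090e-02, -5.00313945e-05]), 'eef_pos': array([ 0.13332489, -0.50741698,  0.22609526]), 'tool_rot': array([ 9.91765984e-01,  1.28061500e-01, -2.02523550e-06, -6.97162300e-04]), 'contact_force': array([ 0.44191801, -0.3757701 , -0.38337011]), 'torque': array([ 0.08504771, -0.01326565,  0.00526755]), 'gripper_force': 0.0, 'opening': 0.0918481876005147} 0.0188
```

View pics/top0.png

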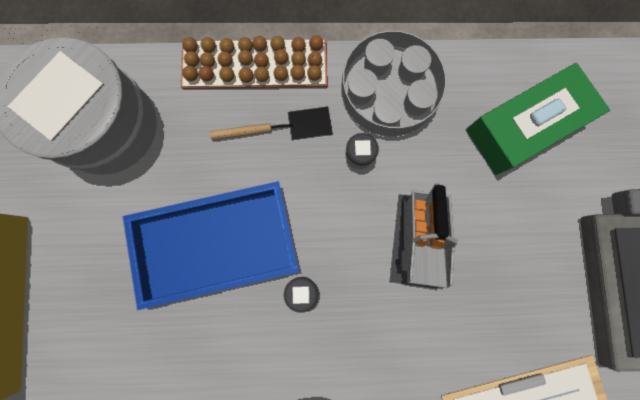

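View pics/scene0.png

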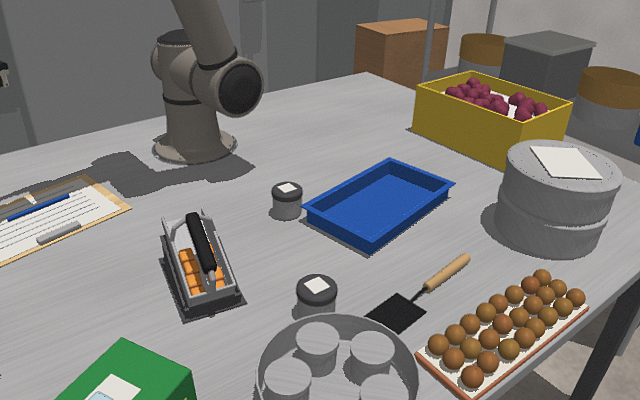

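The top view shows the tray at about (212,245), the scoop and rest at about (425,240) with the mouth towards the bottom, and jars at (301,295) and (362,150). The scene view shows the scoop at (200,265). I'll take enlarged crops and point clouds next.

```bash
python3 - <<'E'
from h import *
a=cv2.imread('pics/top0.png')[170:300,375:480]; b=cv2.imread('pics/scene0.png')[195:330,145:260]
a=cv2.resize(a,None,fx=3.7,fy=3.7,interpolation=cv2.INTER_CUBIC);b=cv2.resize(b,None,fx=3.4,fy=3.4,interpolation=cv2.INTER_CUBIC)
H=max(a.shape[0],b.shape[0]); o=np.zeros((H,a.shape[1]+b.shape[1],3),np.uint8); o[:a.shape[0],:a.shape[1]]=a; o[:b.shape[0],a.shape[1]:]=b
cv2.imwrite('pics/crop0.png',o); print(o.shape,a.shape)
for n,uv in dict(tray=[(125,215),(281,184),(298,272),(140,306)]).items():
    for p in uv: print(n,plane('top0',p,.04).round(4))
for p in [(210,245),(362,148),(301,295),(310,123),(240,132)]: print(p,dep('top0',p).round(3))
# scoop-area clouds
for f,bx in (('top0',(385,175,470,295)),('scene0',(150,200,255,325))):
    P,ok,p=cloud(f); x0,y0,x1,y1=bx
    Q=P[y0:y1,x0:x1].reshape(-1,3); C=p[y0:y1,x0:x1].reshape(-1,3).astype(int); k=ok[y0:y1,x0:x1].ravel()
    dark=k&(C.max(1)<45)&(Q[:,2]>.09)
    B=Q[dark]; print(f,'bar',len(B),np.percentile(B,[2,50,98],axis=0).round(3).tolist())
    c=B.mean(0); _,s,V=np.linalg.svd(B-c,full_matrices=False); t=(B-c)@V[0]; print(c.round(4),V[0].round(4),np.percentile(t,[1,99]).round(4), s.round(3))
    u=k&(Q[:,2]>.02); print(np.percentile(Q[u],[0,1,50,99,100],axis=0).round(3).tolist())
E
```

```text
(481, 779, 3) (481, 388, 3)
tray [0.5907 0.3677 0.04  ]
tray [0.6458 0.059  0.04  ]
tray [0.4703 0.0276 0.04  ]
tray [0.4149 0.3304 0.04  ]
(210, 245) [0.528 0.209 0.005]
(362, 148) [ 0.71  -0.105  0.064]
(301, 295) [0.429 0.021 0.064]
(310, 123) [ 0.787 -0.002  0.003]
(240, 132) [0.764 0.147 0.018]
top0 bar 692 [[0.527, -0.245, 0.105], [0.572, -0.23, 0.129], [0.621, -0.218, 0.148]]
[ 0.5733 -0.2305  0.1285] [-0.9062  0.1246  0.4042] [-0.0537  0.0481] [0.797 0.173 0.086]
[[0.437, -0.279, 0.02], [0.442, -0.272, 0.024], [0.526, -0.223, 0.07], [0.621, -0.172, 0.147], [0.632, -0.169, 0.15]]
scene0 bar 652 [[0.538, -0.25, 0.099], [0.588, -0.237, 0.124], [0.629, -0.221, 0.147]]
[ 0.5864 -0.2365  0.1238] [ 0.8882 -0.1547 -0.4326] [-0.0557  0.0477] [0.82  0.177 0.067]
[[0.442, -0.287, 0.02], [0.449, -0.281, 0.022], [0.563, -0.239, 0.062], [0.631, -0.181, 0.145], [0.636, -0.175, 0.149]]
```

View pics/crop0.png

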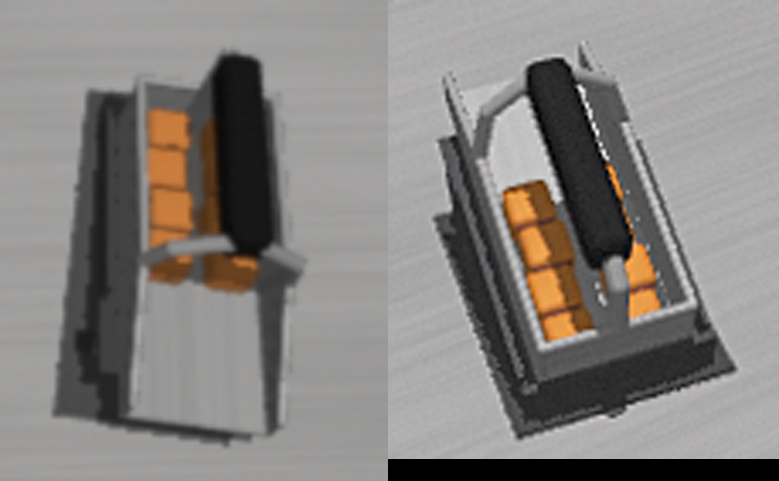

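The crop shows the bar running from (235,70) down to (248,240), with the eight cubes in two rows against the back wall and the mouth toward the robot. I'll fit the scoop pose by combining the bar points from both views with the tray rim.

```bash
cat >> h.py <<'E'
def scoopR(yaw,pitch): # pitch>0 mouth up
    return (R.from_euler('z',yaw)*R.from_euler('y',pitch)).as_matrix()
F=np.diag([1.,-1,-1])
def goal(grip,yaw,pitch): # tool pose for grip point (world)
    M=scoopR(yaw,pitch)@F; return np.array(grip)+M[:,2]*arm.grasp_offset, M
def rows(p,M,p0=None,M0=None):
    s=arm.read_state()
    if p0 is None: p0=s['eef_pos']; M0=R.from_quat(s['tool_rot']).as_matrix()
    d=M0.T@(p-p0)*100; r=R.from_matrix(M0.T@M).as_rotvec()
    print('off',d.round(2),'rot',r.round(3),'rows',max(np.linalg.norm(d)/6.25,np.degrees(np.linalg.norm(r))/10.7).round(1))
E
python3 - <<'E'
from h import *
from scipy.optimize import least_squares
S={}
for f,bx in (('top0',(385,175,470,295)),('scene0',(150,200,255,325))):
    P,ok,p=cloud(f); x0,y0,x1,y1=bx
    Q=P[y0:y1,x0:x1].reshape(-1,3); C=p[y0:y1,x0:x1].reshape(-1,3).astype(int); k=ok[y0:y1,x0:x1].ravel()
    S[f]=Q[k&(C.max(1)<45)&(Q[:,2]>.095)]
h=np.array([.054,.011,.012])
def res(v,B):
    L=(B-v[:3])@scoopR(v[3],v[4]); q=abs(L-[.008,0,0])-h
    return np.linalg.norm(np.maximum(q,0),axis=1)+np.minimum(q.max(1),0)
for n,B in (('top',S['top0']),('scene',S['scene0']),('both',np.vstack(list(S.values())))):
    o=least_squares(res,[.58,-.232,.12,-.15,.42],args=(B,),loss='soft_l1',f_scale=.002)
    v=o.x; print(n,v.round(4),abs(res(v,B)).mean().round(4)); 
M=scoopR(v[3],v[4]); org=v[:3]-M@[.012,0,.088]; print('scoop origin',org.round(4),'mouth',(org+M@[-.088,0,.0015]).round(4),'heel',(org+M@[.088,0,.0015]).round(4))
# mouth corners by pixel on both views
print('top mouth px',[plane('top0',(375+x/3.7,170+y/3.7),.08).round(4).tolist() for x,y in((131,415),(273,432))])
print('grip goal and pre');
for up in (.10,0):
    p,T=goal(v[:3]+M[:,2]*up,v[3],v[4]); print(p.round(4)); rows(p,T)
np.save('scoop.npy',v)
E
```

```text
top [ 0.5674 -0.233   0.12   -0.1602  0.4175] 0.0008
scene [ 0.5688 -0.2313  0.1203 -0.1615  0.4244] 0.0009
both [ 0.568  -0.2326  0.1201 -0.154   0.4194] 0.0009
scoop origin [ 0.5218 -0.2254  0.0446] mouth [ 0.443  -0.2132  0.0818] heel [ 0.6018 -0.2379  0.0102]
top mouth px [[0.4478, -0.1821, 0.08], [0.4374, -0.2531, 0.08]]
grip goal and pre
[ 0.6007 -0.2377  0.1943]
off [ 52.06 -14.21   3.21] rot [ 0.085 -0.413  0.405] rows 8.6
[ 0.5605 -0.2314  0.1029]
off [ 48.32 -15.83  12.35] rot [ 0.085 -0.413  0.405] rows 8.4
```

```bash
python3 -m creep '[{"offset":[10,-3,-2],"rot":[0,0,0.1]},{"offset":[20,-6,-2],"rot":[0.03,-0.1,0.2]},{"offset":[30,-9,-1],"rot":[0.05,-0.2,0.3]},{"offset":[40,-12,1],"rot":[0.08,-0.3,0.4]},{"offset":[52.06,-14.21,3.21],"rot":[0.085,-0.413,0.405]},{"offset":[52.06,-14.21,3.21],"rot":[0.085,-0.413,0.405]},{"offset":[52.06,-14.21,3.21],"rot":[0.085,-0.413,0.405]},{"offset":[52.06,-14.21,3.21],"rot":[0.085,-0.413,0.405]},{"offset":[52.06,-14.21,3.21],"rot":[0.085,-0.413,0.405]},{"offset":[52.06,-14.21,3.21],"rot":[0.085,-0.413,0.405]}]' 1
python3 -c "
from h import *
v=np.load('scoop.npy');M=scoopR(v[3],v[4])
p,T=goal(v[:3],v[3],v[4]);rows(p,T)
snap('wrist','w1');snap('scene','s1')"
```

```text
t: 1.35
eef_pos: [0.6029, -0.235, 0.1911]
tool_rot: [0.975, -0.073, -0.209, -0.016]
contact_force: [0.8, -0.1, 0.4]
opening: 0.0917
gripper_force: 0.0
off [-0.26  0.29  9.78] rot [0.001 0.003 0.005] rows 1.6
```

View pics/w1.png

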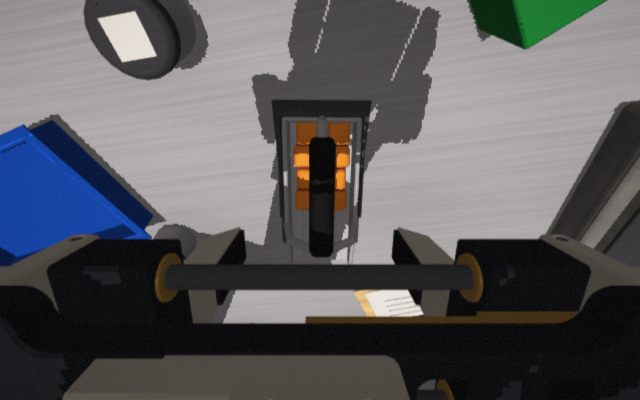

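The bar at (321,195) sits midway between the fingers and is aligned with them, so I descend.

```bash
python3 -m creep '[{"offset":[-0.1,0.1,3],"rot":[0,0,0]},{"offset":[-0.2,0.2,6],"rot":[0,0,0.003]},{"offset":[-0.2,0.2,9],"rot":[0,0.003,0.005]},{"offset":[-0.26,0.25,9.78],"rot":[0,0.003,0.005]},{"offset":[-0.26,0.25,9.78],"rot":[0,0.003,0.005]},{"offset":[-0.26,0.25,9.78],"rot":[0,0.003,0.005]}]'
python3 -c "
from h import *
v=np.load('scoop.npy')
p,T=goal(v[:3],v[3],v[4]);rows(p,T)
snap('wrist','w2');snap('scene','s2')
P,ok,c=cloud('w2')
M0=R.from_quat(arm.read_state()['tool_rot']).as_matrix();Q=(P-arm.read_state()['eef_pos'])@M0
k=ok&(c.max(2)<45)&(abs(Q[...,1])<.03)&(Q[...,0]>-.03)&(Q[...,0]<.09)&(Q[...,2]>-.045)&(Q[...,2]<.01)
q=Q[k];print(len(q),np.percentile(q,[1,5,50,95,99],axis=0).round(4))
"
```

```text
t: 2.2
eef_pos: [0.5595, -0.2349, 0.1078]
tool_rot: [0.976, -0.078, -0.205, -0.014]
contact_force: [-0.5, 0.4, -0.1]
opening: 0.0918
gripper_force: 0.0
off [ 0.23 -0.36  0.42] rot [ 0.002 -0.006 -0.006] rows 0.1
5838 [[-0.0288 -0.0139 -0.0277]
 [-0.0248 -0.0127 -0.0272]
 [ 0.0294 -0.0034 -0.0259]
 [ 0.0603  0.006  -0.022 ]
 [ 0.0629  0.007  -0.0205]]
```

```bash
python3 -m creep '[{"offset":[0.2,-0.36,0.4],"rot":[0,-0.004,-0.005]},{"offset":[0.2,-0.36,0.4],"rot":[0,-0.004,-0.005]}]'
python3 -c "
from h import *
v=np.load('scoop.npy')
p,T=goal(v[:3],v[3],v[4]);rows(p,T)"
```

```text
t: 2.55
eef_pos: [0.5596, -0.2302, 0.1014]
tool_rot: [0.975, -0.075, -0.208, -0.016]
contact_force: [-0.4, -0.9, 0.3]
opening: 0.0919
gripper_force: 0.0
off [ 0.03  0.11 -0.19] rot [0.001 0.001 0.   ] rows 0.0
```

```bash
python3 -m creep '[{"offset":[0,0.1,-0.1],"rot":[0,0,0]},{"offset":[0,0.1,-0.1],"rot":[0,0,0]},{"offset":[0,0.1,-0.1],"rot":[0,0,0]},{"offset":[0,0.1,-0.1],"rot":[0,0,0]},{"offset":[0,0.1,-0.1],"rot":[0,0,0]},{"offset":[0,0.1,-0.1],"rot":[0,0,0]},{"offset":[0,0.1,-0.1],"rot":[0,0,0]}]' -1 45
python3 -c "
from h import *
s=arm.read_state();print(s['eef_pos'],s['tool_rot'],s['opening'],s['gripper_force'],s['torque'])
np.savez('grasp.npz',p=s['eef_pos'],q=s['tool_rot'])"
```

```text
t: 3.42
eef_pos: [0.5598, -0.2318, 0.1028]
tool_rot: [0.975, -0.075, -0.208, -0.015]
contact_force: [-0.0, 0.4, -0.3]
opening: 0.0262
gripper_force: 0.0
[ 0.55978665 -0.23178513  0.10278533] [ 0.97515546 -0.07537326 -0.2077276  -0.01549001] 0.02623210278589824 0.0 [-0.06402472 -0.23339676 -0.00154995]
```

Still closing, so I hold a little longer.

```bash
python3 -m creep '[{"offset":[0,0,0],"rot":[0,0,0]},{"offset":[0,0,0],"rot":[0,0,0]},{"offset":[0,0,0],"rot":[0,0,0]}]'
python3 -c "
from h import *
s=arm.read_state();print(s['eef_pos'],s['tool_rot'],s['opening'],s['gripper_force'],s['torque'])
np.savez('grasp.npz',p=s['eef_pos'],q=s['tool_rot'])"
```

```text
t: 3.8
eef_pos: [0.5599, -0.2317, 0.1026]
tool_rot: [0.975, -0.075, -0.208, -0.016]
contact_force: [1.7, 1.0, -2.2]
opening: 0.0218
gripper_force: 45.0
[ 0.5599015  -0.23166563  0.10258129] [ 0.97517199 -0.07531448 -0.20766371 -0.0155915 ] 0.021795792364852018 44.996598958969116 [ 0.13683251 -0.51180008 -0.01293092]
```

```bash
python3 -m creep '[{"offset":[0,0,-1],"rot":[0,0,0]},{"offset":[0,0,-3],"rot":[0,0,0]},{"offset":[0,0,-6],"rot":[0,0,0]},{"offset":[0,0,-9],"rot":[0,0,0]},{"offset":[0,0,-12],"rot":[0,0,0]},{"offset":[0,0,-12],"rot":[0,0,0]},{"offset":[0,0,-12],"rot":[0,0,0]}]'
cat >> h.py <<'E'
rim=np.array([plane('top0',q,.04) for q in [(125,215),(281,184),(298,272),(140,306)]])
TC=rim.mean(0)*[1,1,0]; ty=(rim[0]+rim[3]-rim[1]-rim[2])*[1,1,0]; ty/=np.linalg.norm(ty); tx=np.array([ty[1],-ty[0],0]); TY=np.arctan2(tx[1],tx[0])
def pour(yl,th,xl=.037,z=.085,yaw=None): # mouth at tray-local (xl,yl), th deg mouth-down
    yaw=TY if yaw is None else yaw; Ms=scoopR(yaw,-np.radians(th)); m=TC+tx*xl+ty*yl+[0,0,z]
    return goal(m+Ms@[.1,0,.0865],yaw,-np.radians(th))
def inhand():
    s=arm.read_state(); M=R.from_quat(s['tool_rot']).as_matrix()@F; g=s['eef_pos']+M[:,2]*arm.grasp_offset
    m=g-M@[.1,0,.0865]; print('mouth tray-local',((m-TC)@tx).round(4),((m-TC)@ty).round(4),'z',m[2].round(4),'tilt',np.degrees(np.arcsin(M[2,0])).round(1))
E
python3 - <<'E'
from h import *
print(TC,TY); snap('scene','s3'); snap('wrist','w3'); inhand()
a=np.hstack([cv2.imread('pics/s3.png')[60:360,60:360],cv2.imread('pics/w3.png')[60:360,170:470]]); cv2.imwrite('pics/v3.png',a)
for a in ((-.10,0,.037,.15),(-.10,10,.037,.12)): p,M=pour(*a); print(p); rows(p,M)
E
```

```text
t: 4.68
eef_pos: [0.6075, -0.239, 0.211]
tool_rot: [0.975, -0.075, -0.209, -0.016]
contact_force: [0.5, 0.3, -4.9]
opening: 0.0218
gripper_force: 45.0
[0.53042122 0.1961828  0.        ] 0.1788387334019906
mouth tray-local -0.1142 -0.403 z 0.1901 tilt -24.2
[0.68302489 0.12214822 0.2177    ]
off [  1.48 -36.85  -1.43] rot [-0.07   0.419 -0.328] rows 5.9
[0.66996141 0.11978674 0.2040363 ]
off [  0.89 -36.41   0.33] rot [-0.042  0.592 -0.335] rows 5.8
```

View pics/v3.png

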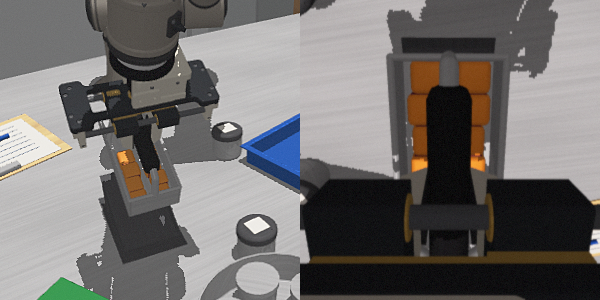

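The scoop is held straight and lifted, with all eight cubes still against the back wall. I carry it to the tray, level.

```bash
python3 -m creep '[{"offset":[0,-3,-2],"rot":[0,0.05,-0.03]},{"offset":[0.2,-7,-2],"rot":[-0.01,0.1,-0.07]},{"offset":[0.4,-12,-2],"rot":[-0.02,0.16,-0.12]},{"offset":[0.6,-17,-2],"rot":[-0.03,0.22,-0.17]},{"offset":[0.8,-22,-2],"rot":[-0.04,0.28,-0.22]},{"offset":[1,-27,-2],"rot":[-0.05,0.34,-0.27]},{"offset":[1.2,-32,-2],"rot":[-0.06,0.39,-0.31]},{"offset":[1.4,-35.5,-1.7],"rot":[-0.07,0.41,-0.325]},{"offset":[1.48,-36.85,-1.43],"rot":[-0.07,0.419,-0.328]},{"offset":[1.48,-36.85,-1.43],"rot":[-0.07,0.419,-0.328]}]'
python3 - <<'E'
from h import *
inhand()
p,M=pour(-.10,18); rows(p,M)
E
```

```text
t: 6.02
eef_pos: [0.6829, 0.1221, 0.2178]
tool_rot: [0.996, 0.09, 0.0, 0.001]
contact_force: [-0.9, -1.0, -2.9]
opening: 0.0218
gripper_force: 45.0
mouth tray-local 0.0369 -0.1002 z 0.1501 tilt -0.0
off [-2.57 -0.01  3.76] rot [0.002 0.314 0.001] rows 1.7
```

```bash
python3 -m creep '[{"offset":[-0.6,0,1],"rot":[0,0.08,0]},{"offset":[-1.3,0,2],"rot":[0,0.16,0]},{"offset":[-2,0,3],"rot":[0,0.24,0]},{"offset":[-2.57,0,3.76],"rot":[0,0.314,0]},{"offset":[-2.57,0,3.76],"rot":[0,0.314,0]}]'
cat >> h.py <<'E'
def look(f):
    snap('top',f); snap('scene',f+'s')
    for g,zmax in((f,.06),(f+'s',.06)):
        P,ok,c=cloud(g); L=P-TC; x=L@tx; y=L@ty; hs=cv2.cvtColor(c,cv2.COLOR_RGB2HSV)
        o=(((hs[...,0]<22)|(hs[...,0]>135))&(hs[...,1]>90)&(hs[...,2]>40)&ok&(abs(x)<.079)&(abs(y)<.146)&(P[...,2]<zmax)).astype(np.uint8)
        n,l,st,_=cv2.connectedComponentsWithStats(o)
        print(g,[(round(x[l==i].mean()*1e3),round(y[l==i].mean()*1e3),int(P[...,2][l==i].max()*1e3),int(st[i,4])) for i in range(1,n) if st[i,4]>15])
E
python3 - <<'E'
from h import *
inhand(); look('a0')
m=np.array([-.1,0,.0677])
for d in (4,6,8,10,12,14,16,20,24): print(d,round(np.radians(d),3),((m-R.from_euler('y',d,degrees=True).apply(m))*100).round(2))
E
```

```text
t: 6.65
eef_pos: [0.6564, 0.1152, 0.1801]
tool_rot: [0.984, 0.087, 0.155, -0.013]
contact_force: [-0.3, 0.3, -3.9]
opening: 0.0219
gripper_force: 45.0
mouth tray-local 0.0351 -0.1021 z 0.085 tilt 17.9
a0 []
a0s []
4 0.07 [-0.5   0.   -0.68]
6 0.105 [-0.76  0.   -1.01]
8 0.14 [-1.04  0.   -1.33]
10 0.175 [-1.33  0.   -1.63]
12 0.209 [-1.63  0.   -1.93]
14 0.244 [-1.93  0.   -2.22]
16 0.279 [-2.25  0.   -2.49]
20 0.349 [-2.92  0.   -3.01]
24 0.419 [-3.62  0.   -3.48]
```

```bash
python3 -m creep '[{"offset":[-0.76,0,-1.01],"rot":[0,0.105,0]},{"offset":[-1.33,0,-1.63],"rot":[0,0.175,0]},{"offset":[-1.63,0,-1.93],"rot":[0,0.209,0]},{"offset":[-1.63,0,-1.93],"rot":[0,0.209,0]},{"offset":[-0.76,0,-1.01],"rot":[0,0.105,0]},{"offset":[0,0,0],"rot":[0,0,0]}]'
cat >> h.py <<'E'
def inside(f):
    snap('wrist',f); s=arm.read_state(); M=R.from_quat(s['tool_rot']).as_matrix()@F; o=s['eef_pos']+M[:,2]*arm.grasp_offset-M@[.012,0,.088]
    P,ok,c=cloud(f); L=(P-o)@M*1000; hs=cv2.cvtColor(c,cv2.COLOR_RGB2HSV)
    k=((hs[...,0]<22)|(hs[...,0]>135))&(hs[...,1]>90)&(hs[...,2]>40)&ok&(abs(L[...,1])<40)&(abs(L[...,0])<100)&(L[...,2]<60)&(L[...,2]>0)
    for n,w in(('y+',L[...,1]>0),('y-',L[...,1]<0)):
        q=L[k&w]; print(n,len(q),'hist x -90..90/12:',np.histogram(q[:,0],np.arange(-90,91,12))[0].tolist())
E
python3 - <<'E'
from h import *
inhand(); look('a1'); inside('i1')
E
```

```text
t: 7.5
eef_pos: [0.6601, 0.1169, 0.1824]
tool_rot: [0.984, 0.088, 0.156, -0.013]
contact_force: [0.0, 0.3, -3.8]
opening: 0.0219
gripper_force: 45.0
mouth tray-local 0.0394 -0.1012 z 0.0871 tilt 18.0
a1 []
a1s []
y+ 1673 hist x -90..90/12: [0, 0, 0, 0, 0, 0, 1, 56, 195, 209, 263, 285, 209, 412, 43]
y- 1989 hist x -90..90/12: [0, 0, 0, 0, 0, 0, 0, 29, 190, 210, 297, 315, 351, 557, 40]
```

```bash
python3 -m creep '[{"offset":[-1.04,0,-1.33],"rot":[0,0.14,0]},{"offset":[-2.25,0,-2.49],"rot":[0,0.279,0]},{"offset":[-2.25,0,-2.49],"rot":[0,0.279,0]},{"offset":[-1.04,0,-1.33],"rot":[0,0.14,0]},{"offset":[0,0,0],"rot":[0,0,0]}]'
python3 - <<'E'
from h import *
inhand(); look('a2'); inside('i2')
E
```

```text
t: 8.28
eef_pos: [0.6597, 0.1169, 0.1833]
tool_rot: [0.984, 0.088, 0.157, -0.012]
contact_force: [1.5, -0.7, -3.4]
opening: 0.0216
gripper_force: 45.0
mouth tray-local 0.0391 -0.1013 z 0.0879 tilt 18.1
a2 []
a2s []
y+ 38 hist x -90..90/12: [0, 13, 22, 3, 0, 0, 0, 0, 0, 0, 0, 0, 0, 0, 0]
y- 219 hist x -90..90/12: [0, 15, 29, 2, 0, 0, 0, 173, 0, 0, 0, 0, 0, 0, 0]
```

```bash
python3 - <<'E'
from h import *
z=np.load('pics/a2.npz')['p'];s=np.load('pics/a2s.npz')['p'];w=np.load('pics/i2.npz')['p']
r=lambda a:cv2.resize(a,(400,400))[:,:,::-1]
cv2.imwrite('pics/v4.png',np.hstack([r(z[150:310,130:290])[:, :],r(s[80:280,280:480])]))
E
```

```text
(no output)
```

View pics/v4.png

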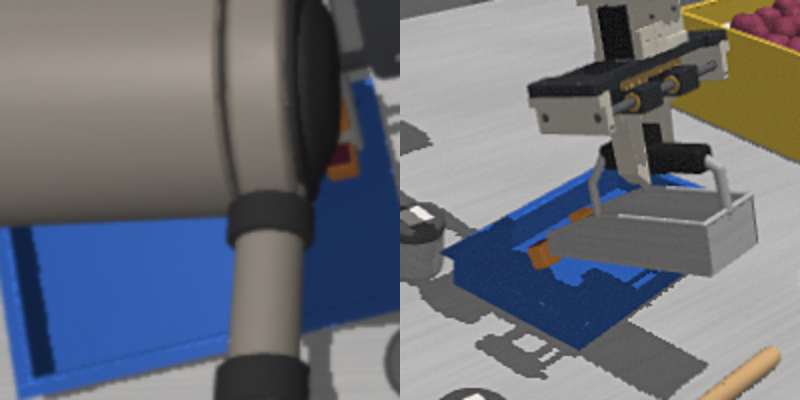

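```bash
python3 - <<'E'
from h import *
s=arm.read_state(); M=R.from_quat(s['tool_rot']).as_matrix()@F; o=s['eef_pos']+M[:,2]*arm.grasp_offset-M@[.012,0,.088]
for f in('a2s','a2'):
    P,ok,c=cloud(f); hs=cv2.cvtColor(c,cv2.COLOR_RGB2HSV)
    L=(P-o)@M*1000
    k=(((hs[...,0]<20)|(hs[...,0]>140))&(hs[...,1]>110)&(hs[...,2]>40)&ok&(abs(L[...,1])<70)&(abs(L[...,0]+20)<140)&(L[...,2]<60)).astype(np.uint8)
    n,l,st,_=cv2.connectedComponentsWithStats(k)
    for i in range(1,n):
        if st[i,4]>6: print(f,st[i],'scoop',L[l==i].mean(0).round(),L[l==i].min(0).round(),L[l==i].max(0).round(),'z',P[l==i][:,2].min().round(3))
E
```

```text
a2s [365 184  12   7  50] scoop [-76.   5.  27.] [-90. -42.  20.] [-20.  19.  49.] z 0.104
a2s [344 200  16  15 134] scoop [-104.  -29.   -4.] [-118.  -38.  -18.] [-85. -13.  16.] z 0.06
a2s [442 254  25  18  36] scoop [  67.   34. -121.] [  62.   -5. -123.] [  73.   70. -119.] z 0.016
a2s [464 257   6   8  11] scoop [  79.   63. -130.] [  78.   50. -132.] [  80.   70. -126.] z 0.011
a2s [423 275  13  12  20] scoop [  64.  -41. -120.] [  57.  -52. -127.] [  68.  -23. -118.] z 0.01
a2 [266 190   4  13  34] scoop [-64. -30.  27.] [-73. -33.  22.] [-52. -27.  30.] z 0.112
a2 [261 207  12  15 130] scoop [-96. -23.  25.] [-109.  -32.   13.] [-84. -10.  31.] z 0.093
```

```bash
python3 -m creep '[{"offset":[0,0,0],"rot":[0,0,0]},{"offset":[0,0,0],"rot":[0,0,0]}]'
cat >> h.py <<'E'
def orange(f):
    snap('scene',f); s=arm.read_state(); M=R.from_quat(s['tool_rot']).as_matrix()@F; o=s['eef_pos']+M[:,2]*arm.grasp_offset-M@[.012,0,.088]
    P,ok,c=cloud(f); hs=cv2.cvtColor(c,cv2.COLOR_RGB2HSV); L=(P-o)@M*1000; t=P-TC
    k=(((hs[...,0]<20)|(hs[...,0]>140))&(hs[...,1]>110)&(hs[...,2]>40)&ok&(abs(t@tx)<.15)&(abs(t@ty)<.15)&(P[...,2]>.006)).astype(np.uint8)
    n,l,st,_=cv2.connectedComponentsWithStats(k)
    for i in range(1,n):
        if st[i,4]>6: q=l==i; print(st[i].tolist(),'scoop',L[q].mean(0).round().tolist(),'tray',round((t[q]@tx).mean()*1e3),round((t[q]@ty).mean()*1e3),'z',(P[q][:,2].min()*1e3).round(),(P[q][:,2].max()*1e3).round())
E
python3 - <<'E'
from h import *
inhand();orange('b3'); inside('i3')
s=np.load('pics/b3.npz')['p'];w=np.load('pics/i3.npz')['p']
cv2.imwrite('pics/v5.png',np.hstack([cv2.resize(s[100:300,280:480],(400,400)),cv2.resize(w[:,120:520],(400,400))])[:,:,::-1])
E
```

```text
t: 8.68
eef_pos: [0.6578, 0.1173, 0.1816]
tool_rot: [0.983, 0.088, 0.157, -0.013]
contact_force: [-1.7, -0.5, -3.7]
opening: 0.022
gripper_force: 45.0
mouth tray-local 0.0375 -0.1004 z 0.086 tilt 18.2
[413, 108, 4, 4, 8] scoop [37.0, 30.0, 164.0] tray 105 -70 z 277.0 281.0
[409, 112, 4, 3, 8] scoop [36.0, 16.0, 162.0] tray 105 -84 z 276.0 279.0
[388, 114, 20, 11, 46] scoop [36.0, -21.0, 161.0] tray 105 -121 z 272.0 281.0
[339, 206, 13, 14, 154] scoop [-164.0, 14.0, -42.0] tray -21 -87 z 8.0 32.0
[345, 222, 10, 6, 31] scoop [-126.0, -16.0, -50.0] tray 18 -117 z 21.0 28.0
y+ 25 hist x -90..90/12: [0, 3, 22, 0, 0, 0, 0, 0, 0, 0, 0, 0, 0, 0, 0]
y- 216 hist x -90..90/12: [0, 20, 26, 0, 0, 0, 0, 170, 0, 0, 0, 0, 0, 0, 0]
```

View pics/v5.png

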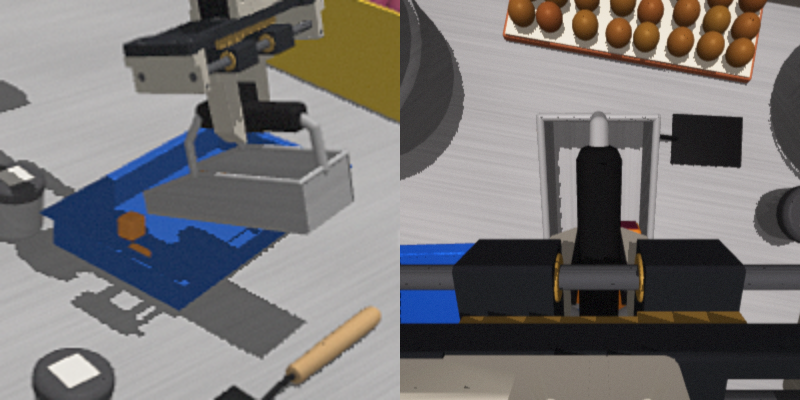

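Two cubes have dropped into the first third, at crop (131,226) and (140,250). The rest are now near the mouth, hidden under the gripper. I move 7 cm along the tray and recount.

```bash
python3 -m creep '[{"offset":[0,-1,0],"rot":[0,-0.03,0]},{"offset":[0.3,-3,0.5],"rot":[0,-0.06,0]},{"offset":[0.3,-5,0.5],"rot":[0,-0.06,0]},{"offset":[0.3,-6.5,0.5],"rot":[0,-0.06,0]},{"offset":[0,-7,0],"rot":[0,0,0]},{"offset":[0,-7,0],"rot":[0,0,0]}]'
python3 - <<'E'
from h import *
inhand();orange('b4');look('a4')
E
```

```text
t: 9.52
eef_pos: [0.645, 0.1867, 0.1815]
tool_rot: [0.984, 0.089, 0.157, -0.013]
contact_force: [-0.0, -0.2, -2.4]
opening: 0.0219
gripper_force: 45.0
mouth tray-local 0.0371 -0.03 z 0.086 tilt 18.1
[432, 100, 4, 4, 9] scoop [34.0, 23.0, 163.0] tray 103 -7 z 273.0 281.0
[412, 106, 12, 7, 31] scoop [34.0, -28.0, 161.0] tray 104 -58 z 266.0 284.0
[419, 116, 4, 5, 8] scoop [47.0, -42.0, 149.0] tray 120 -72 z 265.0 273.0
[339, 206, 14, 15, 154] scoop [-163.0, -56.0, -43.0] tray -19 -86 z 7.0 30.0
[345, 222, 10, 6, 27] scoop [-126.0, -87.0, -50.0] tray 18 -118 z 19.0 28.0
a4 [(12, -124, 29, 133), (-26, -83, 31, 126)]
a4s [(-14, -91, 29, 192)]
```

```bash
python3 -m creep '[{"offset":[-1.04,0,-1.33],"rot":[0,0.14,0]},{"offset":[-1.93,0,-2.22],"rot":[0,0.244,0]},{"offset":[-1.04,0,-1.33],"rot":[0,0.14,0]},{"offset":[0,0,0],"rot":[0,0,0]},{"offset":[0,0,0],"rot":[0,0,0]}]'
python3 - <<'E'
from h import *
inhand();orange('b5');look('a5');inside('i5')
E
```

```text
t: 10.3
eef_pos: [0.6489, 0.1859, 0.1811]
tool_rot: [0.983, 0.088, 0.158, -0.013]
contact_force: [-0.1, 0.1, -3.5]
opening: 0.0218
gripper_force: 45.0
mouth tray-local 0.0409 -0.0313 z 0.0855 tilt 18.2
[433, 101, 4, 5, 10] scoop [37.0, 18.0, 163.0] tray 108 -13 z 272.0 280.0
[418, 105, 10, 9, 22] scoop [36.0, -16.0, 161.0] tray 108 -47 z 261.0 280.0
[413, 109, 6, 6, 11] scoop [35.0, -38.0, 162.0] tray 107 -69 z 267.0 282.0
[385, 174, 12, 6, 33] scoop [-75.0, -2.0, 26.0] tray 45 -33 z 103.0 139.0
[339, 193, 32, 28, 410] scoop [-167.0, -23.0, -40.0] tray -22 -54 z 6.0 30.0
[363, 208, 14, 15, 161] scoop [-127.0, -25.0, -54.0] tray 20 -56 z 6.0 29.0
[345, 222, 10, 6, 28] scoop [-127.0, -87.0, -48.0] tray 18 -118 z 22.0 29.0
a5 [(12, -123, 29, 135), (12, -53, 29, 145), (-26, -83, 30, 126), (-29, -53, 31, 132), (-35, -11, 30, 149)]
a5s [(-20, -58, 30, 458), (20, -56, 28, 164)]
y+ 4 hist x -90..90/12: [4, 0, 0, 0, 0, 0, 0, 0, 0, 0, 0, 0, 0, 0, 0]
y- 0 hist x -90..90/12: [0, 0, 0, 0, 0, 0, 0, 0, 0, 0, 0, 0, 0, 0, 0]
```

Five cubes are down and flat, and three remain. I shift along the tray with the scoop nearer level and look inside the mouth.

```bash
python3 -m creep '[{"offset":[0.3,-1.5,0.5],"rot":[0,-0.07,0]},{"offset":[0.7,-3,1.2],"rot":[0,-0.14,0]},{"offset":[1.2,-4.5,2],"rot":[0,-0.21,0]},{"offset":[1.2,-5,2],"rot":[0,-0.21,0]},{"offset":[1.2,-5,2],"rot":[0,-0.21,0]}]'
python3 - <<'E'
from h import *
inhand();orange('b6');look('a6');inside('i6')
s=np.load('pics/b6.npz')['p'];w=np.load('pics/a6.npz')['p']
cv2.imwrite('pics/v6.png',np.hstack([cv2.resize(s[120:270,310:460],(400,400),interpolation=2),cv2.resize(w[150:310,120:280],(400,400),interpolation=2)])[:,:,::-1])
E
```

```text
t: 11.12
eef_pos: [0.6539, 0.2386, 0.166]
tool_rot: [0.995, 0.09, 0.054, -0.004]
contact_force: [0.4, -0.9, -2.4]
opening: 0.0219
gripper_force: 45.0
mouth tray-local 0.037 0.0196 z 0.0879 tilt 6.2
[458, 108, 11, 6, 15] scoop [36.0, 13.0, 163.0] tray 143 32 z 258.0 264.0
[447, 114, 10, 6, 18] scoop [36.0, -27.0, 162.0] tray 143 -8 z 258.0 264.0
[339, 193, 32, 28, 406] scoop [-154.0, -73.0, -59.0] tray -23 -54 z 6.0 30.0
[374, 192, 14, 13, 136] scoop [-138.0, -4.0, -62.0] tray -6 15 z 7.0 29.0
[362, 209, 15, 14, 156] scoop [-112.0, -76.0, -65.0] tray 20 -57 z 6.0 28.0
[345, 222, 10, 6, 31] scoop [-114.0, -136.0, -59.0] tray 18 -117 z 20.0 29.0
a6 [(12, -124, 30, 133), (12, -53, 28, 145), (-26, -82, 30, 129), (-13, 19, 30, 154), (-29, -53, 32, 127), (-35, -11, 28, 150)]
a6s [(-23, -53, 30, 421), (-6, 15, 27, 140), (20, -57, 27, 160), (18, -117, 27, 32)]
y+ 0 hist x -90..90/12: [0, 0, 0, 0, 0, 0, 0, 0, 0, 0, 0, 0, 0, 0, 0]
y- 3 hist x -90..90/12: [0, 0, 3, 0, 0, 0, 0, 0, 0, 0, 0, 0, 0, 0, 0]
```

View pics/v6.png

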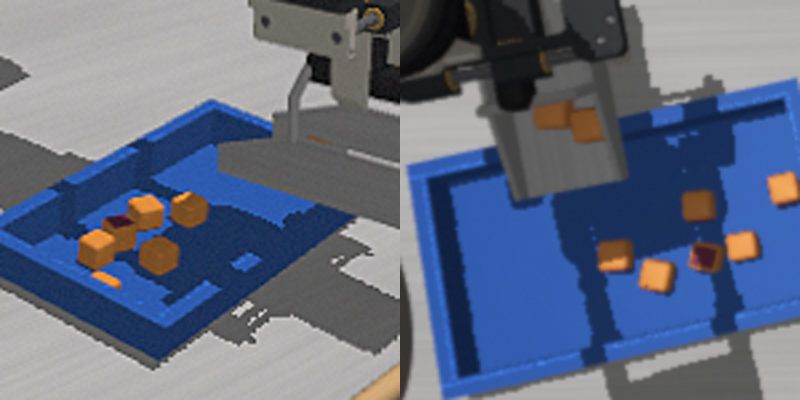

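Six cubes are in the tray: four in the first third and two in the middle. The two left are mid-scoop at about (552,115) and (588,125). I move to the last third and drop them one at a time.

```bash
python3 -m creep '[{"offset":[0,-2,0],"rot":[0,0,0]},{"offset":[0,-4,0],"rot":[0,0,0]},{"offset":[0,-6,0],"rot":[0,0,0]},{"offset":[0,-8,0],"rot":[0,0,0]},{"offset":[0,-9.2,0],"rot":[0,0,0]},{"offset":[-1.04,-9.2,-1.33],"rot":[0,0.14,0]},{"offset":[-2.25,-9.2,-2.49],"rot":[0,0.279,0]},{"offset":[-2.92,-9.2,-3.01],"rot":[0,0.349,0]}]'
python3 - <<'E'
from h import *
inhand();look('a7');inside('i7')
E
```

```text
t: 12.32
eef_pos: [0.6045, 0.3246, 0.193]
tool_rot: [0.97, 0.088, 0.226, -0.02]
contact_force: [-0.4, -0.2, -1.8]
opening: 0.0217
gripper_force: 45.0
mouth tray-local 0.036 0.113 z 0.0881 tilt 26.2
a7 [(12, -124, 29, 133), (12, -53, 29, 146), (-26, -83, 31, 126), (-13, 18, 29, 151), (-29, -53, 31, 130), (-35, -11, 28, 149)]
a7s [(-23, -53, 30, 418), (-6, 16, 28, 141), (20, -57, 28, 157), (18, -118, 28, 33)]
y+ 1 hist x -90..90/12: [0, 0, 0, 0, 0, 0, 0, 0, 0, 0, 0, 0, 0, 0, 0]
y- 95 hist x -90..90/12: [0, 48, 40, 5, 0, 0, 0, 0, 0, 0, 0, 0, 0, 0, 0]
```

Now at 26°. I pulse to about 32° and back to 22°.

```bash
python3 -m creep '[{"offset":[-0.76,0,-1.01],"rot":[0,0.105,0]},{"offset":[-0.76,0,-1.01],"rot":[0,0.105,0]},{"offset":[0.4,0,0.7],"rot":[0,-0.07,0]},{"offset":[0.4,0,0.7],"rot":[0,-0.07,0]}]'
python3 - <<'E'
from h import *
inhand();look('a8');inside('i8')
E
```

```text
t: 12.98
eef_pos: [0.6163, 0.3253, 0.1877]
tool_rot: [0.978, 0.087, 0.19, -0.017]
contact_force: [2.2, 1.5, -7.1]
opening: 0.0215
gripper_force: 45.0
mouth tray-local 0.0401 0.1118 z 0.0875 tilt 22.0
a8 [(12, -124, 28, 131), (12, -53, 29, 145), (-26, -83, 31, 126), (-13, 18, 30, 152), (-29, -53, 31, 130), (-35, -11, 29, 149)]
a8s [(-23, -52, 30, 419), (-6, 16, 28, 144), (20, -57, 28, 157), (18, -117, 27, 33)]
y+ 2 hist x -90..90/12: [2, 0, 0, 0, 0, 0, 0, 0, 0, 0, 0, 0, 0, 0, 0]
y- 4 hist x -90..90/12: [4, 0, 0, 0, 0, 0, 0, 0, 0, 0, 0, 0, 0, 0, 0]
```

```bash
python3 -m creep '[{"offset":[0,0,0],"rot":[0,0,0]}]'
python3 - <<'E'
from h import *
inhand();look('a9');inside('i9')
E
```

```text
t: 13.25
eef_pos: [0.6129, 0.3247, 0.1883]
tool_rot: [0.977, 0.088, 0.191, -0.016]
contact_force: [-0.4, -0.1, -2.9]
opening: 0.0219
gripper_force: 45.0
mouth tray-local 0.037 0.1116 z 0.0878 tilt 22.2
a9 [(12, -123, 29, 134), (12, -53, 28, 144), (-26, -83, 30, 126), (-13, 18, 29, 149), (-29, -53, 31, 129), (-35, -12, 29, 148)]
a9s [(-23, -52, 31, 425), (-6, 15, 28, 144), (20, -57, 29, 158), (18, -117, 28, 33)]
y+ 2 hist x -90..90/12: [2, 0, 0, 0, 0, 0, 0, 0, 0, 0, 0, 0, 0, 0, 0]
y- 2 hist x -90..90/12: [2, 0, 0, 0, 0, 0, 0, 0, 0, 0, 0, 0, 0, 0, 0]
```

```bash
python3 -m creep '[{"offset":[-1.04,0,-1.33],"rot":[0,0.14,0]},{"offset":[0,0,0],"rot":[0,0,0]},{"offset":[0,0,0],"rot":[0,0,0]}]'
python3 - <<'E'
from h import *
inhand();look('a10');inside('i10')
w=np.load('pics/a10.npz')['p'];s=np.load('pics/a10s.npz')['p']
cv2.imwrite('pics/v7.png',np.hstack([cv2.resize(s[120:270,310:460],(400,400),interpolation=2),cv2.resize(w[150:310,120:280],(400,400),interpolation=2)])[:,:,::-1])
E
```

```text
t: 13.78
eef_pos: [0.6143, 0.3246, 0.1884]
tool_rot: [0.977, 0.087, 0.192, -0.017]
contact_force: [1.2, 1.4, -0.9]
opening: 0.0218
gripper_force: 45.0
mouth tray-local 0.0385 0.1114 z 0.0879 tilt 22.3
a10 [(12, -124, 29, 133), (12, -53, 29, 143), (-26, -83, 31, 126), (-13, 18, 30, 150), (-29, -53, 31, 130), (-35, -12, 28, 150), (-23, 111, 58, 168), (-28, 87, 29, 167)]
a10s [(-21, 99, 35, 237), (-23, -52, 31, 419), (-6, 16, 28, 143), (19, -57, 28, 158), (18, -118, 28, 33)]
y+ 2 hist x -90..90/12: [2, 0, 0, 0, 0, 0, 0, 0, 0, 0, 0, 0, 0, 0, 0]
y- 2 hist x -90..90/12: [2, 0, 0, 0, 0, 0, 0, 0, 0, 0, 0, 0, 0, 0, 0]
```

```bash
python3 -m creep '[{"offset":[0.5,0,-1],"rot":[0,-0.1,0]},{"offset":[1,0,-2],"rot":[0,-0.2,0]},{"offset":[1,0,-4],"rot":[0,-0.3,0]},{"offset":[1,0,-5],"rot":[0,-0.39,0]},{"offset":[1,0,-5],"rot":[0,-0.39,0]}]'
python3 - <<'E'
from h import *
inhand();look('a11');orange('b11')
w=np.load('pics/a11.npz')['p'];s=np.load('pics/a11s.npz')['p']
cv2.imwrite('pics/v7.png',np.hstack([cv2.resize(s[120:270,310:460],(400,400),interpolation=2),cv2.resize(w[150:310,120:280],(400,400),interpolation=2)])[:,:,::-1])
g=np.load('grasp.npz'); M=R.from_quat(g['q']).as_matrix(); rows(g['p']-M[:,2]*.12,M)
E
```

```text
t: 14.55
eef_pos: [0.6058, 0.3234, 0.2393]
tool_rot: [0.996, 0.089, 0.001, 0.001]
contact_force: [0.3, 0.4, -2.7]
opening: 0.022
gripper_force: 45.0
mouth tray-local -0.003 0.1118 z 0.1714 tilt 0.1
a11 [(12, -123, 28, 132), (12, -53, 30, 145), (-26, -83, 31, 126), (-13, 18, 28, 151), (-29, -53, 31, 130), (-35, -12, 28, 149), (-22, 121, 32, 160), (-28, 87, 28, 166)]
a11s [(-18, 100, 31, 240), (-23, -52, 30, 422), (-6, 16, 28, 146), (20, -57, 27, 157), (18, -118, 27, 33)]
[480, 58, 8, 5, 14] scoop [36.0, 18.0, 163.0] tray 119 130 z 327.0 336.0
[468, 61, 11, 7, 21] scoop [36.0, -23.0, 162.0] tray 119 89 z 327.0 334.0
[482, 65, 5, 3, 7] scoop [43.0, 13.0, 154.0] tray 126 125 z 321.0 324.0
[483, 69, 5, 4, 7] scoop [47.0, 13.0, 146.0] tray 130 125 z 311.0 319.0
[388, 174, 22, 18, 229] scoop [-101.0, -11.0, -148.0] tray -18 100 z 6.0 32.0
[339, 193, 32, 28, 408] scoop [-105.0, -165.0, -148.0] tray -23 -53 z 6.0 31.0
[374, 192, 14, 13, 140] scoop [-88.0, -96.0, -150.0] tray -6 15 z 6.0 29.0
[362, 208, 15, 15, 156] scoop [-63.0, -168.0, -149.0] tray 20 -57 z 6.0 28.0
[345, 222, 10, 6, 31] scoop [-64.0, -229.0, -143.0] tray 18 -117 z 21.0 29.0
off [-9.54 55.4   2.7 ] rot [ 0.071 -0.414  0.328] rows 9.0
```

View pics/v7.png

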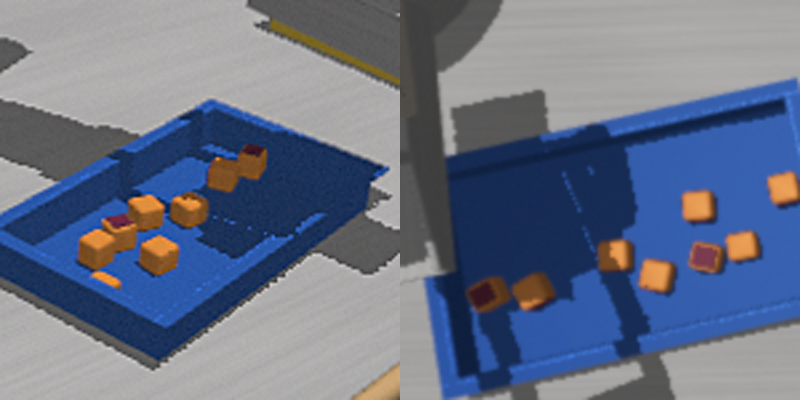

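All eight cubes lie flat in the tray: four in the first third, two in the middle and two in the last at about (488,293) and (533,290). The scoop is empty, so I carry it back above the rest.

```bash
python3 -m creep '[{"offset":[-0.5,3,0],"rot":[0,-0.02,0.02]},{"offset":[-1.2,8,0],"rot":[0.01,-0.05,0.05]},{"offset":[-2.2,14,0],"rot":[0.02,-0.1,0.08]},{"offset":[-3.2,20,0],"rot":[0.025,-0.15,0.12]},{"offset":[-4.2,26,0],"rot":[0.03,-0.2,0.16]},{"offset":[-5.2,32,0],"rot":[0.04,-0.25,0.2]},{"offset":[-6.5,38,0.5],"rot":[0.05,-0.3,0.24]},{"offset":[-7.8,44,1],"rot":[0.06,-0.35,0.28]},{"offset":[-8.8,50,2],"rot":[0.07,-0.39,0.31]},{"offset":[-9.54,54,2.5],"rot":[0.071,-0.41,0.328]}]'
python3 -m creep '[{"offset":[0,0,0],"rot":[0,0,0]},{"offset":[0,1.4,0.2],"rot":[0,0,0]},{"offset":[0,1.4,0.2],"rot":[0,0,0]}]'
cat > chk.py <<'E'
from h import *
import sys
g=np.load('grasp.npz'); M=R.from_quat(g['q']).as_matrix(); up=float(sys.argv[1]); rows(g['p']-M[:,2]*up,M)
s=arm.read_state(); N=R.from_quat(s['tool_rot']).as_matrix(); snap('wrist','c'+sys.argv[2])
for f in('w2' if 0 else 'w3','c'+sys.argv[2]):
    P,ok,c=cloud(f); z=np.load(f'pics/{f}.npz'); Tt=np.array(arm.camera_model('wrist')['T_tool_cam']); W=z['T']@np.linalg.inv(Tt)
    Q=(P-W[:3,3])@W[:3,:3]; k=ok&(c.max(2)<45)&(abs(Q[...,1])<.03)&(Q[...,0]>.02)&(Q[...,0]<.09)&(Q[...,2]>-.045)&(Q[...,2]<.01)
    q=Q[k]; t=q[q[:,2]<np.percentile(q[:,2],60)]; print(f,'bar end x',np.percentile(q[:,0],99).round(4),'y',np.percentile(q[:,1],[5,95]).round(4),'slope',np.polyfit(t[:,0],t[:,2],1).round(4),np.polyfit(q[:,0],q[:,1],1).round(4))
E
python3 chk.py .12 1
```

```text
t: 15.95
eef_pos: [0.6053, -0.2284, 0.213]
tool_rot: [0.975, -0.077, -0.207, -0.015]
contact_force: [1.4, 0.6, -3.5]
opening: 0.0217
gripper_force: 45.0
t: 16.32
eef_pos: [0.6027, -0.2392, 0.213]
tool_rot: [0.975, -0.075, -0.206, -0.015]
contact_force: [1.1, 0.4, -2.9]
opening: 0.0212
gripper_force: 45.0
off [ 0.53 -0.1  -0.15] rot [ 0.001 -0.003 -0.   ] rows 0.1
w3 bar end x 0.0614 y [-0.009   0.0095] slope [ 0.0036 -0.0312] [0.0023 0.0001]
c1 bar end x 0.0601 y [-0.0093  0.0094] slope [ 0.0704 -0.0297] [-0.0131  0.0006]
```

```bash
cat > fit.py <<'E'
from h import *
import sys
from scipy.optimize import least_squares
Tt=np.array(arm.camera_model('wrist')['T_tool_cam'])
for f in sys.argv[1:]:
    P,ok,c=cloud(f); z=np.load(f'pics/{f}.npz'); W=z['T']@np.linalg.inv(Tt)
    Q=(P-W[:3,3])@W[:3,:3]; Q=Q@F+[0,0,-.0188]*np.array([1,1,-1])*-1 if 0 else ((P-W[:3,3])@W[:3,:3]+[0,0,.0188])@F
    # scoop-like frame centred on grip; top rim of back/side walls: local z=45 -> -43 here
    rim=ok&(abs(Q[...,2]+.043)<.012)&(Q[...,0]>.02)&(Q[...,0]<.082)&(abs(Q[...,1])>.028)&(abs(Q[...,1])<.046)&(c.min(2)>60)
    bar=ok&(c.max(2)<45)&(abs(Q[...,1])<.02)&(Q[...,0]>.02)&(Q[...,0]<.075)&(abs(Q[...,2])<.02)
    b=Q[bar]; top=b[b[:,2]>.009]
    if f==sys.argv[1]: pass
    print(f,'bar',len(b),'top plane z=ax+c',np.polyfit(top[:,0],top[:,2],1).round(4),len(top),'xend',np.percentile(b[:,0],99.5).round(4))
    q=Q[rim]; 
    if len(q)>20: print('  rim',len(q),np.polyfit(q[:,0],q[:,2],1).round(4),'y mid',((np.median(q[q[:,1]>0,1])+np.median(q[q[:,1]<0,1]))/2).round(4))
E
python3 fit.py w3 i1 c1
```

```text
w3 bar 3727 top plane z=ax+c [-0.0151  0.0123] 3323 xend 0.0616
  rim 1761 [ 0.0234 -0.0435] y mid -0.0
i1 bar 3655 top plane z=ax+c [-0.0145  0.0122] 3316 xend 0.0615
  rim 1689 [ 0.0186 -0.0428] y mid 0.0
c1 bar 3487 top plane z=ax+c [-0.0388  0.0107] 625 xend 0.0602
  rim 1349 [-0.0831 -0.0423] y mid -0.0001
```

```bash
cat > fit2.py <<'E'
from h import *
import sys
from scipy.optimize import least_squares
Tt=np.array(arm.camera_model('wrist')['T_tool_cam'])
h=np.array([.054,.011,.012])
for f in sys.argv[1:]:
    P,ok,c=cloud(f); z=np.load(f'pics/{f}.npz'); W=z['T']@np.linalg.inv(Tt)
    Q=((P-W[:3,3])@W[:3,:3]+[0,0,.0188])@F
    b=Q[ok&(c.max(2)<45)&(abs(Q[...,1])<.016)&(Q[...,0]>.018)&(Q[...,0]<.08)&(abs(Q[...,2])<.025)]
    def res(v):
        L=(b-[v[0],v[1],v[2]])@scoopR(v[3],v[4]); q=abs(L-[.008,0,0])-h
        return np.linalg.norm(np.maximum(q,0),axis=1)+np.minimum(q.max(1),0)
    o=least_squares(res,[0,0,0,0,0],loss='soft_l1',f_scale=.001); v=o.x; print(f,len(b),v.round(4),abs(res(v)).mean().round(4))
E
python3 fit2.py w3 i1 i5 i9 c1
```

```text
w3 3881 [-0.0015 -0.0007  0.0001  0.0153  0.0075] 0.0007
i1 3802 [-0.0017  0.0002  0.0001 -0.0039  0.0077] 0.0007
i5 3831 [-0.0017 -0.0003  0.0001  0.0053  0.0072] 0.0007
i9 3584 [-0.0035 -0.0004  0.0003 -0.0015  0.1089] 0.0007
c1 3648 [-0.0033  0.      0.0003  0.003   0.1072] 0.0007
```

The scoop has turned about 0.1 rad in the grip, heel down. I compute a corrected return pose and check that the tray hasn't moved.

```bash
cat > home.py <<'E'
from h import *
import sys
def A(x,y,z,yaw,p): T=np.eye(4);T[:3,:3]=scoopR(yaw,p);T[:3,3]=[x,y,z];return T
G=np.eye(4);G[:3,:3]=F;G[:3,3]=[0,0,-.0188]  # grip frame in tool
g=np.load('grasp.npz');Wh=np.eye(4);Wh[:3,:3]=R.from_quat(g['q']).as_matrix();Wh[:3,3]=g['p']
Wn=Wh@G@A(-.0016,0,.0001,0,.0075)@np.linalg.inv(A(-.0034,0,.0003,0,.108))@np.linalg.inv(G)
n=(Wh@G@A(0,0,0,0,.0075))[:3,2]
for up in map(float,sys.argv[1:]): rows(Wn[:3,3]+n*up,Wn[:3,:3])
E
python3 home.py .10 .01 0
python3 - <<'E'
from h import *
snap('top','a12')
a=np.load('pics/top0.npz')['p'];b=np.load('pics/a12.npz')['p']
f=lambda p:((p[...,2].astype(int)-p[...,0])>60)
m=f(a)[150:320,110:180]; n=f(b)[150:320,110:180]; print(m.sum(),n.sum(),(m^n).sum())
pts=lambda p:cv2.minAreaRect(cv2.findNonZero((f(p)[170:320,110:310]).astype(np.uint8)))
print(pts(a),pts(b))
E
```

```text
off [ 0.96 -0.03  1.85] rot [0.    0.098 0.   ] rows 0.5
off [ 0.87 -0.04 10.85] rot [0.    0.098 0.   ] rows 1.7
off [ 0.86 -0.04 11.85] rot [0.    0.098 0.   ] rows 1.9
4098 3857 549
((97.76464080810547, 75.04385375976562), (94.89981842041016, 166.28170776367188), 77.24246978759766) ((97.80596923828125, 75.17279815673828), (95.3750228881836, 166.30484008789062), 77.36663818359375)
```

```bash
python3 -m creep '[{"offset":[0.9,0,1],"rot":[0,0.05,0]},{"offset":[0.96,-0.03,1.85],"rot":[0,0.098,0]},{"offset":[0.96,-0.03,1.85],"rot":[0,0.098,0]}]'
python3 home.py .10 .01 0; python3 -c "
from h import *
snap('wrist','c2')"; python3 fit2.py c2
```

```text
t: 16.8
eef_pos: [0.6037, -0.238, 0.1925]
tool_rot: [0.984, -0.076, -0.159, -0.012]
contact_force: [0.7, 0.1, -2.0]
opening: 0.0214
gripper_force: 45.0
off [ 0.07  0.04 -0.  ] rot [0.    0.001 0.001] rows 0.0
off [-0.89  0.04  8.95] rot [0.    0.001 0.001] rows 1.4
off [-1.    0.04  9.94] rot [0.    0.001 0.001] rows 1.6
c2 3648 [-3.400e-03  1.000e-04  4.000e-04 -4.100e-03  1.073e-01] 0.0007
```

```bash
python3 -m creep '[{"offset":[-0.2,0,2.5],"rot":[0,0,0]},{"offset":[-0.4,0.04,5],"rot":[0,0,0]},{"offset":[-0.65,0.04,7],"rot":[0,0,0]},{"offset":[-0.8,0.04,8],"rot":[0,0,0]},{"offset":[-0.89,0.04,8.95],"rot":[0,0,0]},{"offset":[-0.89,0.04,8.95],"rot":[0,0,0]},{"offset":[-0.89,0.04,8.95],"rot":[0,0,0]}]'
python3 home.py .01 0
```

```text
t: 17.73
eef_pos: [0.5685, -0.2341, 0.1102]
tool_rot: [0.984, -0.076, -0.158, -0.012]
contact_force: [0.1, 0.9, -2.7]
opening: 0.0217
gripper_force: 45.0
off [-0.12 -0.11  0.02] rot [ 0.    -0.001 -0.   ] rows 0.0
off [-0.23 -0.11  1.02] rot [ 0.    -0.001 -0.   ] rows 0.2
```

```bash
python3 -m creep '[{"offset":[-0.17,-0.05,0.5],"rot":[0,0,0]},{"offset":[-0.23,-0.11,0.8],"rot":[0,0,0]},{"offset":[-0.23,-0.11,1.0],"rot":[0,0,0]},{"offset":[-0.23,-0.11,1.0],"rot":[0,0,0]}]'
python3 home.py 0; python3 -c "
from h import *
snap('scene','s9');snap('wrist','c3')"; python3 fit2.py c3
```

```text
t: 18.23
eef_pos: [0.5629, -0.232, 0.1014]
tool_rot: [0.984, -0.076, -0.158, -0.012]
contact_force: [-0.0, -0.4, 1.5]
opening: 0.0217
gripper_force: 45.0
off [ 0.05  0.01 -0.  ] rot [ 0.  0. -0.] rows 0.0
c3 3660 [-3.400e-03 -1.000e-04  4.000e-04  4.400e-03  1.066e-01] 0.0007
```

The scoop's weight is on the seat. I release it and retreat along the tool axis.

```bash
python3 -m creep '[{"offset":[0,0,0],"rot":[0,0,0]},{"offset":[0,0,0],"rot":[0,0,0]},{"offset":[0,0,0],"rot":[0,0,0]},{"offset":[0,0,0],"rot":[0,0,0]},{"offset":[0,0,0],"rot":[0,0,0]},{"offset":[0,0,0],"rot":[0,0,0]},{"offset":[0,0,-2],"rot":[0,0,0]},{"offset":[0,0,-5],"rot":[0,0,0]},{"offset":[0,0,-9],"rot":[0,0,0]},{"offset":[0,0,-14],"rot":[0,0,0]}]' 1
python3 -m creep '[{"offset":[-4,8,-4],"rot":[0,0,0]},{"offset":[-8,14,-6],"rot":[0,0,0]},{"offset":[-12,20,-6],"rot":[0,0,0]},{"offset":[-16,24,-6],"rot":[0,0,0]},{"offset":[-20,28,-6],"rot":[0,0,0]},{"offset":[-20,28,-6],"rot":[0,0,0]},{"offset":[-20,28,-6],"rot":[0,0,0]}]'
python3 - <<'E'
from h import *
from scipy.optimize import least_squares
look('z')
S=[]
for f,(x0,y0,x1,y1) in (('z',(385,175,470,295)),('zs',(150,200,255,325))):
    P,ok,p=cloud(f)
    Q=P[y0:y1,x0:x1].reshape(-1,3); C=p[y0:y1,x0:x1].reshape(-1,3).astype(int); k=ok[y0:y1,x0:x1].ravel()
    S.append(Q[k&(C.max(1)<45)&(Q[:,2]>.095)&(Q[:,2]<.16)])
B=np.vstack(S);h=np.array([.054,.011,.012])
def res(v):
    L=(B-v[:3])@scoopR(v[3],v[4]); q=abs(L-[.008,0,0])-h
    return np.linalg.norm(np.maximum(q,0),axis=1)+np.minimum(q.max(1),0)
v=least_squares(res,[.568,-.232,.12,-.15,.42],loss='soft_l1',f_scale=.002).x
print([len(x) for x in S],v.round(4),'was',np.load('scoop.npy').round(4))
a=np.load('pics/z.npz')['p'];b=np.load('pics/zs.npz')['p']
cv2.imwrite('pics/zz.png',np.hstack([cv2.resize(a[120:320,110:480],(444,240)),cv2.resize(b[150:350,140:470],(356,240))])[:,:,::-1])
E
```

```text
t: 19.58
eef_pos: [0.6061, -0.2385, 0.2344]
tool_rot: [0.984, -0.076, -0.16, -0.012]
contact_force: [-0.0, 0.3, 0.3]
opening: 0.0919
gripper_force: 0.0
t: 20.45
eef_pos: [0.3917, -0.4911, 0.3549]
tool_rot: [0.984, -0.079, -0.158, -0.011]
contact_force: [0.0, 0.3, 0.7]
opening: 0.0918
gripper_force: 0.0
z [(12, -124, 29, 133), (12, -53, 29, 145), (-26, -83, 31, 126), (-13, 18, 30, 151), (-29, -53, 31, 130), (-35, -12, 30, 148), (-23, 121, 32, 157), (-28, 87, 28, 167)]
zs [(-19, 101, 30, 241), (-23, -53, 30, 419), (-6, 15, 27, 142), (20, -57, 28, 158), (18, -118, 29, 31)]
[701, 658] [ 0.568  -0.2335  0.1202 -0.1458  0.4185] was [ 0.568  -0.2326  0.1201 -0.154   0.4194]
```

View pics/zz.png

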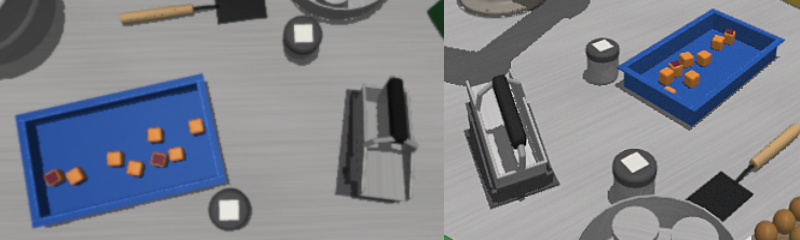

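The scoop is home within 1 mm and empty at (385,140). All eight cubes are flat in the tray, and the tray and jars are undisturbed.

```bash
python3 -c "
from cell import arm
print(arm.hand_in())"
```

```text
the job is handed in; nothing more can be done
None
```

I handed the job in at about 20.5 s: all eight cubes lie flat in the tray, four, two and two by thirds (so bunched toward one end), and the empty scoop is back in its rest, mouth up and released.

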